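Level a rocking counter scale on its screw feet

ROBOT

A 6-joint arm with a two-finger parallel gripper is mounted at the origin on the work surface. World frame = base frame: x ahead of the robot, y to its left, z up, the work surface at z = 0. Lengths are in m, angles in rad, forces in N, time in s.
With the tool pointing down it reaches from about 0.3 to 0.775 m from the base axis. Payload 14.6 kg.
Tool frame: the origin (TCP) lies midway between the tips of the shut fingers; the grasp point (between the pads) lies 19 mm behind it (ctrl.hold_point_z is the distance from the TCP to the grasp point, in m); z points along the fingers, x is the direction in which the jaws open and shut, and the axes are right-handed (so a half turn about z gives the same grasp; the last joint's range is limited). The gripper opens to 94 mm and grips with 3 to 60 N. Pads are 16 mm wide; open, the fingers measure 119 mm over their backs; the gripper's body (75 mm by 177 mm) begins 78 mm behind the grasp point.
Start: joints at [-1.391, 0.3, 1.521, -0, 1.321, -0.067], TCP at [0.134, -0.533, 0.169] pointing down, gripper open.
Joint ranges: [-3.03, 3.03], [-0.79, 2.21], [0.23, 2.52], [-1.04, 4.18], [0, 3.07], [-2.55, 2.55]. Speed limits (rad/s): [2.22, 2.22, 2.57, 3.14, 3.14, 3.14].

INTERFACE

Orientations are given as [roll, pitch, yaw] about the fixed x, y, z axes, in that order (R = Rz(yaw) Ry(pitch) Rx(roll)).
In Python, from station import ctrl, viewer, ticket, nets gives the robot as it stands.
- The arm moves only by the tool carry_out, never from a script. Its argument "commands" is one flat list of numbers, 7 for each row, row after row: the closure, from -1 (fully open) to 1 (shut), so that 0 is half open, then the shift along the world's x, y, z in cm, then the turn, a rotation vector about the world's x, y, z in rad. In form: [gripper, tx, ty, tz, ax, ay, az, gripper, tx, ty, tz, ax, ay, az, ...]. A call has 1 to 12 rows; each row is the pose to reach, as a shift and turn from the pose measured when the call began; what a row does not reach only later rows make up. A row lasts 1/12 s, in which the tool goes at most 41.7 mm and 7.16 degrees, less where a joint would pass 70% of its speed; a pose out of reach is approached as far as the arm can. A call with a gripper value outside its range is refused whole. The fingers move at their own pace and stop on an object; "force" is the grip in N (left out, the last holds). Time passes only in rows, so rows that repeat a pose let the fingers close. It gives the time, the measured TCP pose, the force and the opening at its end, in the units of the state.
- ctrl.get_obs(): the state, without advancing time (a new reading comes with each control period).
- viewer.camera(name): name is "scene" or "side" or "wrist"; returns (picture, depth): 384x512x3 uint8, blue, green, red; 384x512 float32, m along the optical axis (not along the pixel's ray), 0 where there is no reading.
- viewer.camera_info(name): a dict with "fx", "fy", "cx", "cy" (pixels), "R" (3x3) and "t" (3): a world point X has camera coordinates R X + t. Camera axes: x right, y down, z forward; pixel columns grow to the right and rows downward; lengths in m; the calibration is good to about 2 mm. The wrist camera is an equidistant fisheye: a pixel r from the principal point sees the ray r / f radians off the axis. A picture is of the moment at which its call begins: read the wrist's pose just before it. camera_info takes no time and is no camera call; for the wrist camera it gives the pose at the moment of the call.
- ticket.hand_in(): hands the job in, once; it reports no verdict.
Trained networks look in the newest picture that a camera, given by its name, has taken for a name from the list of things; names that differ only in an ending like _2 or _b are one class to them, and where a whole thing is asked for, a point or a joint stands for the part that bears it (a point fixed in the world has none). Each returns a list of dicts, best first, with "confidence" (0 to 1); they miss things now and then, are a little off and sometimes report something else, mostly with a low value. They report only what shows in the picture. A call takes as long as a camera call.
- nets.silhouettes(camera, thing): "region" (384x512 bool, what is visible of it) and "extent" ([left, top, right, bottom] in pixels, round what is visible of it).
The state is a dict: "time_s": time; "qpos": joint angles; "joint_vel": joint speeds; "tau": joint torques, N m; "ee_pos": TCP position; "eef_rot": TCP orientation; "force": force on the tool from outside, world axes, zero at the start; "moment": the same for the moment, N m; "grip_width": finger opening in m.
Only numpy, scipy, OpenCV 4.12 (cv2) and the standard library are available. Lean on these libraries where they do the work, as an engineer would, in place of code of your own. Each camera call takes 0.05 s, during which the arm holds its last target. There are 200 camera calls.

TASK

The small counter scale rocks because two diagonally opposite feet are screwed up too far: turn the black knobs on those two levelling screws until the scale stands level and firm on all four feet. Leave the scale where it stands, keep off its weighing pan, and do not push about or knock over the goods standing round it.

Things in the scene. Friction and masses are not known exactly. Their poses are not given: they have to be found in the camera images.
- scale: counter scale, about 2 kg, on an aluminium base plate 220 x 176 x 10 mm whose top is 40 mm over the table when level. Origin under the plate's centre at table height, x along the 220 mm side (display at -x), z square to the plate. Round housing (radius 50 mm, to 74 mm) and low display in the middle. Levelling screws in its corners, in mm: 1 (90, 68), 2 (-90, 68), 3 (-90, -68), 4 (90, -68)
- pan: round stainless weighing pan, diameter 116 mm, fixed to the middle of the scale, its rim 87 mm above the table when level; the origin and axes are the scale's
- knob1 (a point): centre (half-way up) of screw 1's knob: black, round, fluted, diameter 34 mm, 24 mm tall; z is the screw's axis, up. Knob, stud and rubber foot rise and sink together. Set right, this point is 28 mm above the plate's top (68 mm above the table); a foot that is screwed up too far has its knob higher over the plate than the others
- knob2 (a point): the same for screw 2
- knob3 (a point): the same for screw 3
- knob4 (a point): the same for screw 4
- screw1 (a joint): turn of screw 1, rad, clockwise from above positive. 0: set right (all feet reach equally far down); negative: foot screwed up too far. Clockwise sends the foot down 12 mm a turn (1.91 mm per rad, coarse thread). Stiff (0.08 N m), stays as left, travel -4.2 to 2. At the start screws 1 and 3 are at -2.6 to -1.4, 2 and 4 at 0
- screw2 (a joint): the same for screw 2
- screw3 (a joint): the same for screw 3
- screw4 (a joint): the same for screw 4
- foot1: domed rubber foot under screw 1, diameter 29 mm, moves up and down with its knob; origin at its lowest point. Each carries about 5 N when all bear evenly and gives about 0.5 mm, so a setting half a millimetre off is taken up by the rubber
- foot2: the same under screw 2
- foot3: the same under screw 3
- foot4: the same under screw 4
- bottle_a_mid (a point): small square nail-polish bottle with a tall round black cap, 27 x 27 x 84 mm, loose, standing near the scale; point at its centre, half-way up
- bottle_b_mid (a point): a second bottle like it
- jar_mid (a point): small white screw-lid jar, diameter 36 mm, 62 mm tall, loose, standing near the scale; point at its centre, half-way up
- tin_mid (a point): small metal tin, diameter 36 mm, 52 mm tall, loose, standing near the scale; point at its centre, half-way up

How it is judged:
By the outcome, as a careful person would: the job done as asked, in the order asked, and still so for the second after the job is handed in, with the robot touching nothing.
It also fails if it takes over 58 s, if anything falls off the work surface, if the arm or the gripper's body presses on something with over 40 N, if the wrist force passes 120 N, or if a joint passes its speed limit or range.

## Working session

There is one attempt and no reset: what is moved stays moved. The work goes in short steps, Python scripts to look and compute and a tool call to move; the robot and the scene stay as the last step left them, time stands still between calls to the robot, and variables do not carry over. Pictures are saved under pics/ and viewed, about 8 in all and at most 12, crops included, and the job is handed in when it is done.

Besides the shell and the picture viewer there is one more tool, called after ">>>" as name(argument=value, ...) on one line, values as JSON. carry_out: Moves the arm, as the interface text tells. Its arguments: {"type":"object","properties":{"commands":{"type":"array","items":{"type":"number"}},"force":{"type":"number"}},"required":["commands"]}

```bash
mkdir -p pics; ls
cat > h.py <<'E'
import numpy as np, cv2
from station import ctrl, viewer, ticket, nets
def pts(cam, depth, mask, info=None):
    i=info or viewer.camera_info(cam); v,u=np.nonzero(mask&(depth>0)); z=depth[v,u]
    c=np.stack([(u-i['cx'])/i['fx']*z,(v-i['cy'])/i['fy']*z,z],1)
    return (c-np.array(i['t']))@np.array(i['R'])
E
python3 - <<'E'
from h import *
ims=[]
for c in("scene","side"):
    p,d=viewer.camera(c); cv2.imwrite(f"pics/{c}0.png",cv2.resize(p,None,fx=1.5,fy=1.5))
    i=viewer.camera_info(c); print(c,i['fx'],-np.array(i['R']).T@i['t'])
    for n in("scale","pan","knob1","bottle_a_mid","jar_mid","tin_mid"):
        for r in nets.silhouettes(c,n):
            if r['confidence']<.3: continue
            P=pts(c,d,r['region'])
            if len(P): print(c,n,round(r['confidence'],2),r['extent'],len(P),np.round(np.median(P,0),3),np.round(P.min(0),3),np.round(P.max(0),3))
s=ctrl.get_obs();print(s, ctrl.hold_point_z)
E
```

```text
pics
scene 399.73534337072823 [1.17610764 0.14764191 0.50183542]
scene scale 0.9 [200.1, 142.5, 344.3, 255.4] 8108 [0.594 0.076 0.053] [ 0.308 -0.105 -0.002] [0.698 0.209 0.089]
scene pan 0.87 [239.1, 155.9, 300.9, 193.7] 1735 [0.566 0.067 0.084] [ 0.366 -0.008 -0.001] [0.623 0.124 0.089]
scene knob1 0.78 [318.9, 177.4, 341.9, 199.7] 350 [0.567 0.178 0.076] [0.467 0.161 0.003] [0.575 0.195 0.083]
scene knob1 0.75 [203.0, 166.2, 224.0, 186.4] 343 [ 0.581 -0.044  0.08 ] [ 0.432 -0.105 -0.001] [ 0.592 -0.029  0.087]
scene knob1 0.75 [273.3, 210.2, 295.9, 234.6] 419 [0.681 0.106 0.078] [0.654 0.088 0.043] [0.69  0.122 0.082]
scene knob1 0.51 [252.3, 145.6, 267.2, 158.3] 214 [0.469 0.029 0.078] [ 0.308 -0.004  0.001] [0.478 0.045 0.082]
scene bottle_a_mid 0.79 [179.9, 156.4, 197.4, 200.2] 458 [ 0.54  -0.103  0.039] [ 0.404 -0.166 -0.   ] [ 0.612 -0.088  0.086]
scene jar_mid 0.74 [352.7, 194.8, 375.7, 232.3] 635 [0.597 0.242 0.039] [ 0.556  0.226 -0.   ] [0.604 0.268 0.065]
scene jar_mid 0.51 [179.3, 156.6, 197.3, 194.1] 427 [ 0.54  -0.103  0.04 ] [ 0.434 -0.137 -0.   ] [ 0.55  -0.091  0.0
[... 1386 characters left out ...]
0.48   0.176 -0.002] [0.515 0.232 0.054]
{'time_s': 0.7, 'qpos': array([-1.39060279e+00,  2.99883954e-01,  1.52102573e+00, -3.56246793e-05,
        1.32069401e+00, -6.66030574e-02]), 'joint_vel': array([-0.00024003,  0.0014554 ,  0.00141256,  0.00107413,  0.00140722,
        0.00169822]), 'tau': array([-8.75745718e-05, -5.31573880e+01, -3.52882397e+01,  7.08987191e-02,
        2.12270301e-02, -6.04343063e-05]), 'ee_pos': array([ 0.13434605, -0.53331916,  0.16914349]), 'eef_rot': array([ 3.14155895e+00,  1.33089730e-05, -1.32399091e+00]), 'force': array([ 0.16710645,  0.55958612, -0.29638718]), 'moment': array([-0.04240392,  0.06537201, -0.01070193]), 'grip_width': 0.09404589401776832} 0.0188
```

View pics/scene0.png

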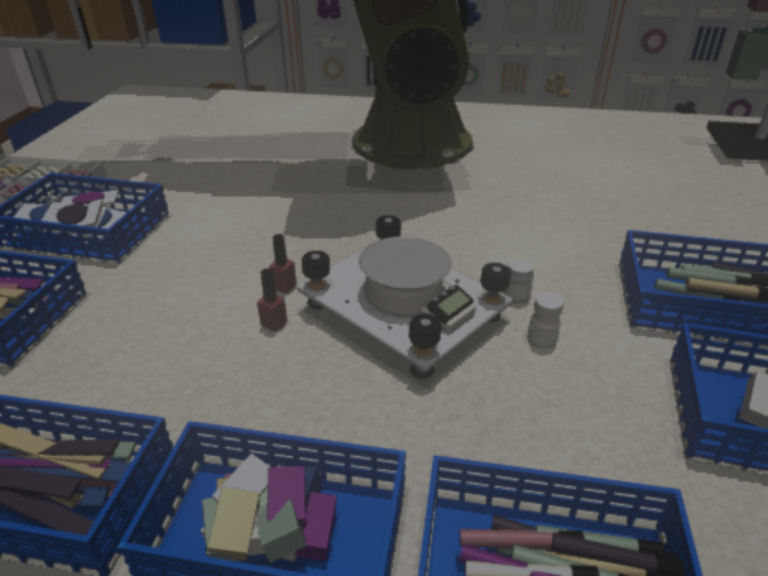

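View pics/side0.png

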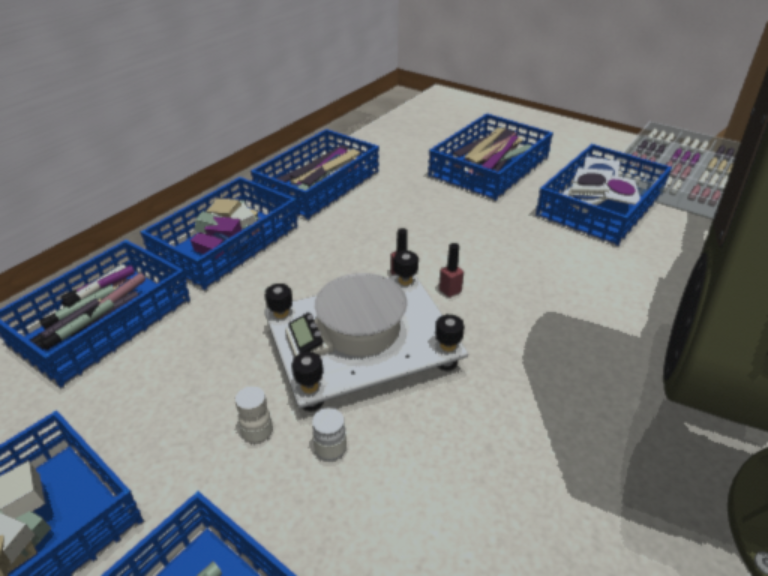

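```bash
cat > meas.py <<'E'
from h import *
from scipy.optimize import least_squares
def knobtops(cams=("scene","side")):
    out=[]
    for c in cams:
        p,d=viewer.camera(c)
        for r in nets.silhouettes(c,"knob1"):
            if r['confidence']<.3: continue
            P=pts(c,d,r['region']); zt=np.percentile(P[P[:,2]>.06][:,2],90)
            T=P[np.abs(P[:,2]-zt)<.004]
            (x,y),rad=cv2.minEnclosingCircle(T[:,:2].astype(np.float32))
            out.append((c,x,y,np.median(T[:,2]),rad,len(T),r['confidence']))
    return out
if __name__=="__main__":
    for o in knobtops(): print(o[0],np.round(o[1:],4))
    for c in("scene","side"):
        p,d=viewer.camera(c); P=pts(c,d,d>0)
        m=(np.abs(P[:,0]-.56)<.16)&(np.abs(P[:,1]-.07)<.15)&(P[:,2]>.03)&(P[:,2]<.05); 
        print(c,"plate z hist",np.histogram(P[m][:,2],np.arange(.03,.05,.002)))
E
python3 meas.py
```

```text
scene [4.604e-01 2.850e-02 7.940e-02 1.760e-02 1.210e+02 8.000e-01]
scene [ 5.741e-01 -4.490e-02  8.490e-02  1.780e-02  1.620e+02  7.300e-01]
scene [5.601e-01 1.796e-01 8.100e-02 1.670e-02 1.540e+02 7.000e-01]
scene [6.718e-01 1.046e-01 7.950e-02 1.780e-02 2.340e+02 6.400e-01]
side [5.554e-01 1.793e-01 7.910e-02 1.770e-02 2.400e+02 7.700e-01]
side [6.689e-01 1.058e-01 7.740e-02 1.700e-02 1.560e+02 6.400e-01]
side [ 5.702e-01 -4.460e-02  8.300e-02  1.770e-02  1.450e+02  5.700e-01]
scene plate z hist (array([  43,   88,  161,  637,  870, 1273,  323,  100,   74,   80]), array([0.03 , 0.032, 0.034, 0.036, 0.038, 0.04 , 0.042, 0.044, 0.046,
       0.048, 0.05 ]))
side plate z hist (array([ 105,  258, 1033, 1426,  741,  210,   86,   71,   60,   91]), array([0.03 , 0.032, 0.034, 0.036, 0.038, 0.04 , 0.042, 0.044, 0.046,
       0.048, 0.05 ]))
```

The pictures show the knobs at scene (316,265), (388,228), (495,278) and (425,332), with the display between the last two. That makes screw 1 the one near the bottles and screw 3 the one near the jar and tin. Next I'll measure knob heights over the plate.

```bash
cat > m2.py <<'E'
from h import *
from scipy.optimize import least_squares
L=np.array([[90,68],[-90,68],[-90,-68],[90,-68]])/1e3
def fit(P):  # plane z=a+bx+cy robust, about centre
    A=np.c_[np.ones(len(P)),P[:,0]-.566,P[:,1]-.067]
    return least_squares(lambda q:A@q-P[:,2],[P[:,2].mean(),0,0],loss='soft_l1',f_scale=.0005).x
def run(n=4):
    res={}
    for c in("scene","side"):
        D=np.array([viewer.camera(c)[1] for _ in range(n)]); D[D==0]=np.nan
        d=np.nan_to_num(np.nanmedian(D,0)); P=pts(c,d,d>0)
        K=KC[c]; ctr=K.mean(0); ex=((K[0]+K[3])-(K[1]+K[2])); ex/=np.linalg.norm(ex); ey=np.array([-ex[1],ex[0]])
        l=np.c_[(P[:,:2]-ctr)@ex,(P[:,:2]-ctr)@ey]
        kd=np.min(np.linalg.norm(l[:,None]-L[None],axis=2),1)
        m=(abs(l[:,0])<.104)&(abs(l[:,1])<.082)&(np.hypot(*l.T)>.056)&(kd>.024)&(P[:,2]>.03)&(P[:,2]<.048)&~((l[:,0]<-.04)&(abs(l[:,1])<.05))
        pl=fit(P[m]); 
        pt=fit(P[(np.hypot(*l.T)<.25)&(abs(P[:,2])<.008)])
        nrm=lambda q,X:X[:,2]-(q[0]+q[1]*(X[:,0]-.566)+q[2]*(X[:,1]-.067))
        hk=[];nk=[];zk=[]
        for k in K:
            mm=(np.hypot(P[:,0]-k[0],P[:,1]-k[1])<.012)&(P[:,2]>.07)
            h=nrm(pl,P[mm]); h=h[h>np.median(h)-.003]; hk.append(np.median(h)*1e3); nk.append(len(h)); zk.append(np.median(nrm(pt,P[mm]))*1e3)
        rel=pl-pt
        print(c,'yaw',np.arctan2(ex[1],ex[0]).round(3),'ctr',ctr.round(4),'plate h,tilt mm/m',(rel*1e3).round(2),m.sum(),
          'tilt local mm/m',(1e3*np.array([rel[1:]@ex,rel[1:]@ey])).round(1))
        C=rel[0]+np.array([(ctr+L[i,0]*ex+L[i,1]*ey-[.566,.067])@rel[1:] for i in range(4)])
        print('  plate at corners',(C*1e3).round(2),' knobtop over plate',np.round(hk,2),nk,'over table',np.round(zk,2))
import sys
KC={"scene":np.array([[.5741,-.0449],[.6718,.1046],[.5601,.1796],[.4604,.0285]]),
    "side":np.array([[.5702,-.0446],[.6689,.1058],[.5554,.1793],[.4572,.0288]])}
if __name__=="__main__":
    run()
E
python3 m2.py
```

```text
scene yaw -2.152 ctr [0.5666 0.067 ] plate h,tilt mm/m [ 38.21   8.35 -24.2 ] 1387 tilt local mm/m [15.6 20.3]
  plate at corners [41.   38.19 35.43 38.25]  knobtop over plate [43.24 40.49 44.54 40.48] [68, 110, 80, 50] over table [84.21 78.66 79.99 78.82]
side yaw -2.15 ctr [0.5629 0.0673] plate h,tilt mm/m [ 38.27   8.64 -24.16] 1734 tilt local mm/m [15.5 20.5]
  plate at corners [41.02 38.23 35.45 38.24]  knobtop over plate [43.17 40.29 44.62 40.36] [66, 78, 119, 98] over table [84.15 78.44 80.12 78.68]
```

>>> carry_out(commands=[-0.15,43.8,48.8,2,0,0,1.32,-0.15,43.8,48.8,2,0,0,1.32,-0.15,43.8,48.8,2,0,0,1.32,-0.15,43.8,48.8,2,0,0,1.32,-0.15,43.8,48.8,2,0,0,1.32,-0.15,43.8,48.8,2,0,0,1.32,-0.15,43.8,48.8,2,0,0,1.32,-0.15,43.8,48.8,2,0,0,1.32,-0.15,43.8,48.8,2,0,0,1.32,-0.15,43.8,48.8,2,0,0,1.32,-0.15,43.8,48.8,2,0,0,1.32,-0.15,43.8,48.8,2,0,0,1.32], force=15)

```text
time_s: 2.4
ee_pos: [0.4693, -0.1595, 0.1847]
eef_rot: [3.141, -0.001, 0.001]
force: [0.6, -0.8, 0.7]
grip_width: 0.0539
```

>>> carry_out(commands=[-0.15,10.3,11.5,-2,0,0,0,-0.15,10.3,11.5,-2,0,0,0,-0.15,10.3,11.5,-2,0,0,0,-0.15,10.3,11.5,-2,0,0,0,-0.15,10.3,11.5,-2,0,0,0,-0.15,10.3,11.5,-2,0,0,0])

```text
time_s: 2.9
ee_pos: [0.5725, -0.0433, 0.1639]
eef_rot: [3.141, 0.001, 0.003]
force: [-0.2, -0.2, -0.3]
grip_width: 0.0544
```

```bash
cat > wr.py <<'E'
from h import *
import sys
def wpts(i,d,m):
    v,u=np.nonzero(m&(d>0)); z=d[v,u]; a=(u-i['cx']); b=(v-i['cy']); th=np.hypot(a/i['fx'],b/i['fy']); ph=np.arctan2(b,a)
    c=np.stack([np.tan(th)*np.cos(ph)*z,np.tan(th)*np.sin(ph)*z,z],1)
    return (c-np.array(i['t']))@np.array(i['R'])
if __name__=="__main__":
    i=viewer.camera_info("wrist"); p,d=viewer.camera("wrist")
    cv2.imwrite(sys.argv[1],p); print(ctrl.get_obs()['ee_pos'],-np.array(i['R']).T@i['t'])
    for r in nets.silhouettes("wrist","knob1"):
        P=wpts(i,d,r['region'])
        if r['confidence']<.3 or len(P)<20: continue
        zt=np.percentile(P[:,2],90); T=P[abs(P[:,2]-zt)<.003]
        (x,y),rad=cv2.minEnclosingCircle(T[:,:2].astype(np.float32))
        print(round(r['confidence'],2),np.round(r['extent']),'circle',round(x,4),round(y,4),'r',round(rad,4),'mean',T.mean(0).round(4),len(T))
E
python3 wr.py pics/w1.png
```

```text
[ 0.57208115 -0.04438875  0.16442421] [0.57418379 0.02534574 0.37948328]
0.97 [240. 172. 269. 209.] circle 0.5751 -0.0473 r 0.0175 mean [ 0.5754 -0.0468  0.0842] 801
0.88 [330.  32. 364.  70.] circle 0.6731 0.1035 r 0.0175 mean [0.6727 0.1032 0.0786] 686
0.58 [136. 105. 171. 139.] circle 0.4626 0.0268 r 0.0174 mean [0.4625 0.0268 0.0784] 721
```

View pics/w1.png

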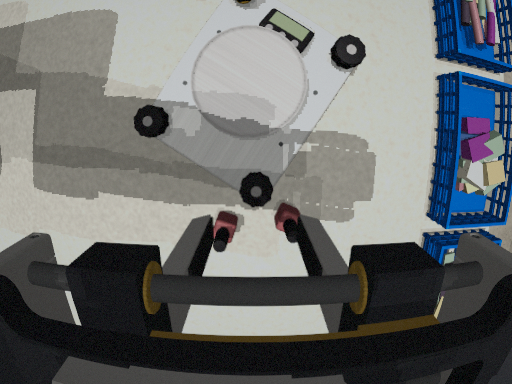

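>>> carry_out(commands=[-0.15,0.1,-0.12,-3,0,0,0,-0.15,0.1,-0.12,-6,0,0,0,-0.15,0.1,-0.12,-9,0,0,0,-0.15,0.1,-0.12,-11.1,0,0,0,-0.15,0.1,-0.12,-11.1,0,0,0,-0.15,0.1,-0.12,-11.1,0,0,0,0,0.1,-0.12,-11.1,0,0,0,0.15,0.1,-0.12,-11.1,0,0,0,0.4,0.1,-0.12,-11.1,0,0,0,0.4,0.1,-0.12,-11.1,0,0,0], force=3)

```text
time_s: 3.83
ee_pos: [0.5733, -0.0464, 0.0548]
eef_rot: [3.141, -0.002, 0.001]
force: [0.2, 0.4, 0.5]
grip_width: 0.0311
```

```bash
python3 -c "
from h import *
s=ctrl.get_obs()
for k in('time_s','ee_pos','eef_rot','force','moment','grip_width','qpos'):print(k,s[k])"
```

```text
time_s 3.8333
ee_pos [ 0.57334007 -0.04637312  0.05483096]
eef_rot [ 3.14094580e+00 -1.98108997e-03  7.46637350e-04]
force [0.2190486  0.37441556 0.45225334]
moment [-0.06989495 -0.11721023  0.02139876]
grip_width 0.031124263560274514
qpos [-1.44189146e-01  4.69840165e-01  1.56711516e+00 -3.96630040e-04
  1.10258362e+00 -1.44756510e-01]
```

>>> carry_out(commands=[1,0,0,0,0,0,0,1,0,0,0,0,0,0,1,0,0,-0.02,0,0,-0.1,1,0,0,-0.04,0,0,-0.2,1,0,0,-0.06,0,0,-0.3,1,0,0,-0.08,0,0,-0.4,1,0,0,-0.1,0,0,-0.5,1,0,0,-0.12,0,0,-0.6,1,0,0,-0.13,0,0,-0.7,1,0,0,-0.13,0,0,-0.7], force=15)

```text
time_s: 4.67
ee_pos: [0.5734, -0.0463, 0.0536]
eef_rot: [3.141, -0.002, -0.704]
force: [-0.1, -0.1, 0.0]
grip_width: 0.0005
```

```bash
python3 -c "
from h import *
s=ctrl.get_obs()
for k in('time_s','ee_pos','eef_rot','force','moment','grip_width'):print(k,s[k])
a=viewer.camera('scene')[0][120:280,150:400];b=viewer.camera('side')[0][150:310,140:390]
cv2.imwrite('pics/t1.png',cv2.resize(np.vstack([a,b]),None,fx=1.8,fy=1.8))"
```

```text
time_s 4.6667
ee_pos [ 0.57339344 -0.04632017  0.05362377]
eef_rot [ 3.14099998e+00 -2.07015624e-03 -7.03826321e-01]
force [-0.11770448 -0.12639061  0.00648412]
moment [ 0.00589831 -0.01750527 -0.02224992]
grip_width 0.0005379616599482257
```

View pics/t1.png

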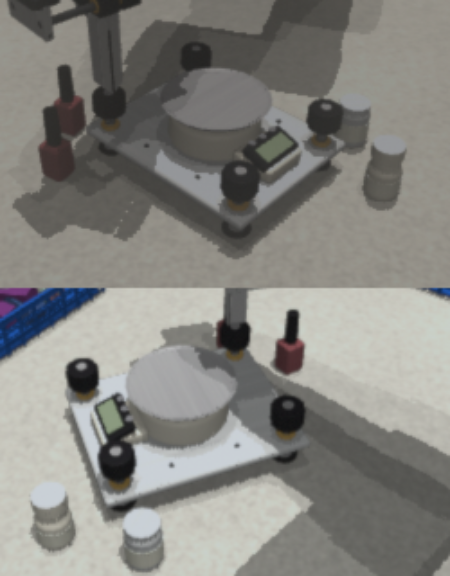

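The fingers shut fully (0.5 mm opening). In both views they stand behind knob 1 instead of round it, at crop scene (108,60) and side (235,310). I'll check where the fingers and knob really are.

Run:
```python
from h import *
import meas
for o in meas.knobtops(): print(o[0],np.round(o[1:],4))
for c in("scene","side"):
    p,d=viewer.camera(c);P=pts(c,d,d>0)
    m=(abs(P[:,0]-.573)<.08)&(abs(P[:,1]+.046)<.08)
    for a in np.arange(.055,.16,.012):
        k=m&(abs(P[:,2]-a)<.006); 
        Q=P[k]; print(c,round(a,3),len(Q),Q[:,:2].min(0).round(3),Q[:,:2].max(0).round(3),np.median(Q[:,:2],0).round(3)) if len(Q) else 0
p,d=viewer.camera('scene')
cv2.imwrite('pics/t2.png',cv2.resize(p[130:240,160:260],None,fx=6,fy=5,interpolation=cv2.INTER_CUBIC))
```

```text
scene [6.708e-01 1.051e-01 7.960e-02 1.770e-02 2.320e+02 9.500e-01]
scene [ 5.759e-01 -4.590e-02  8.470e-02  1.620e-02  1.190e+02  8.100e-01]
scene [4.608e-01 2.940e-02 7.950e-02 1.670e-02 1.050e+02 7.800e-01]
scene [5.585e-01 1.788e-01 8.110e-02 1.750e-02 1.650e+02 5.500e-01]
side [4.574e-01 2.990e-02 7.760e-02 1.760e-02 1.940e+02 8.200e-01]
side [5.565e-01 1.802e-01 7.900e-02 1.780e-02 2.360e+02 6.900e-01]
side [6.691e-01 1.056e-01 7.740e-02 1.820e-02 1.670e+02 6.600e-01]
scene 0.055 131 [ 0.533 -0.114] [0.622 0.034] [ 0.591 -0.093]
scene 0.067 197 [ 0.531 -0.114] [0.623 0.034] [ 0.588 -0.053]
scene 0.079 375 [ 0.523 -0.115] [0.623 0.034] [ 0.579 -0.038]
scene 0.091 260 [ 0.52  -0.112] [0.621 0.034] [0.574 0.013]
scene 0.103 79 [ 0.57  -0.058] [ 0.588 -0.031] [ 0.579 -0.042]
scene 0.115 91 [ 0.569 -0.06 ] [ 0.589 -0.03 ] [ 0.581 -0.042]
scene 0.127 100 [ 0.568 -0.061] [ 0.589 -0.03 ] [ 0.579 -0.041]
scene 0.139 97 [ 0.569 -0.06 ] [ 0.588 -0.031] [ 0.581 -0.042]
scene 0.151 104 [ 0.568 -0.06 ] [ 0.589 -0.03 ] [ 0.579 -0.041]
side 0.055 46 [ 0.524 -0.11 ] [ 0.618 -0.029] [ 0.531 -0.1  ]
side 0.067 114 [ 0.524 -0.11 ] [ 0.619 -0.028] [ 0.558 -0.038]
side 0.079 488 [ 0.518 -0.114] [0.618 0.034] [0.563 0.016]
side 0.091 62 [ 0.519 -0.049] [0.607 0.034] [0.572 0.014]
side 0.103 54 [ 0.557 -0.046] [ 0.583 -0.03 ] [ 0.565 -0.037]
side 0.115 60 [ 0.557 -0.043] [ 0.584 -0.03 ] [ 0.565 -0.038]
side 0.127 58 [ 0.556 -0.043] [ 0.584 -0.03 ] [ 0.564 -0.037]
side 0.139 29 [ 0.557 -0.045] [ 0.573 -0.029] [ 0.562 -0.035]
```

View pics/t2.png

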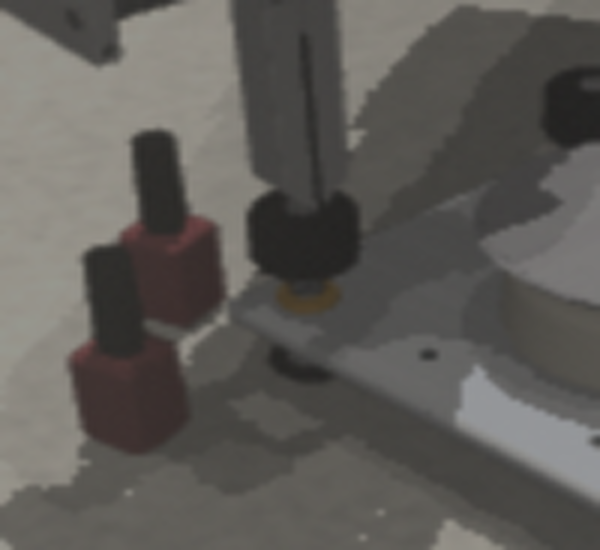

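Seen close, the shut fingertips end on top of the knob near (305,200), so the tips seem higher than the TCP reading says. I'll lift and measure the tip height directly.

>>> carry_out(commands=[1,0,0,3,0,0,0,1,0,0,6,0,0,0.2,1,0,0,6,0,0,0.2])

```text
time_s: 5.37
ee_pos: [0.5757, -0.0467, 0.1192]
eef_rot: [-3.14, -0.009, -0.492]
force: [0.6, -0.1, 0.6]
grip_width: 0.0008
```

Run:
```python
from h import *
s=ctrl.get_obs();print(s['ee_pos'],s['grip_width'])
ims=[]
for c in("scene","side"):
    p,d=viewer.camera(c);P=pts(c,d,d>0)
    m=(abs(P[:,0]-.573)<.03)&(abs(P[:,1]+.046)<.03)&(P[:,2]>.07)&(P[:,2]<.22)
    print(c,np.histogram(P[m][:,2],np.arange(.07,.22,.005))[0])
    i=viewer.camera_info(c)
    x=np.array(i['R'])@s['ee_pos']+i['t']; u,v=int(i['fx']*x[0]/x[2]+i['cx']),int(i['fy']*x[1]/x[2]+i['cy'])
    q=p.copy(); q[v,u]=(0,0,255); u0,v0=max(u-50,0),max(v-60,0)
    ims.append(cv2.resize(q[v0:v0+110,u0:u0+100],(400,440),interpolation=cv2.INTER_NEAREST))
cv2.imwrite('pics/t3.png',np.hstack(ims))
```

```text
[ 0.57565086 -0.04666436  0.11917741] 0.0008103031849988593
scene [39 40 98 75  0  0  0  0  0  0  0  0  0  0  0  0  0 11 26 40 41 45 50 44
 48 48 52 46 50]
side [ 29  34 141   1   0   0   0   0   0   0   0   0   0   0   0   0   6  13
  30  31  33  36  39  29  33  38  35  32  30]
```

View pics/t3.png

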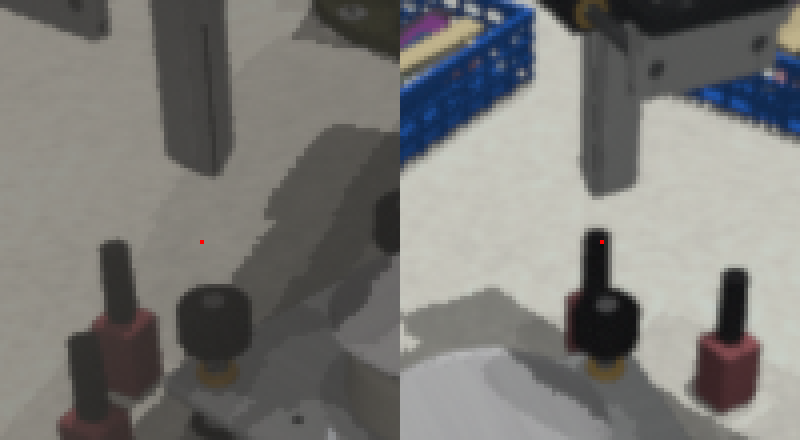

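The red dot marks the reported TCP. The real tips are about 34 mm higher (z≈0.153 against 0.119), while x and y agree. So the reported TCP sits about 34 mm beyond the real tips, and the shut fingers never reached the knob. I'll open, hover and measure the tips once more before descending by the corrected amount.

>>> carry_out(commands=[-0.15,-0.24,0.1,-2.5,0,0,0.12,-0.15,-0.24,0.1,-4.5,0,0,0.24,-0.15,-0.24,0.1,-4.5,0,0,0.36,-0.15,-0.24,0.1,-4.5,0,0,0.49,-0.15,-0.24,0.1,-4.5,0,0,0.49,-0.15,-0.24,0.1,-4.5,0,0,0.49])

```text
time_s: 5.97
ee_pos: [0.571, -0.0454, 0.0688]
eef_rot: [-3.141, -0.003, -0.012]
force: [-0.9, 0.1, -0.7]
grip_width: 0.0371
```

```bash
cat > tips.py <<'E'
from h import *
def tips(cx,cy,zmin):
    s=ctrl.get_obs();print(s['time_s'],s['ee_pos'].round(4),s['eef_rot'].round(3),s['grip_width'],s['qpos'][5])
    for c in("scene","side"):
        p,d=viewer.camera(c);P=pts(c,d,d>0)
        m=(abs(P[:,0]-cx)<.06)&(abs(P[:,1]-cy)<.05)&(P[:,2]>zmin)&(P[:,2]<zmin+.06)
        Q=P[m]; print(c,np.histogram(Q[:,2],np.arange(zmin,zmin+.06,.004))[0])
        for sg in(-1,1):
            R=Q[(Q[:,0]-cx)*sg>0]
            if len(R): print('  finger',sg,len(R),'z1%',np.percentile(R[:,2],2).round(4),R.min(0).round(4),R.max(0).round(4))
E
python3 -c "
from tips import *
tips(.573,-.0456,.09)"
```

```text
5.9667 [ 0.571  -0.0454  0.0688] [-3.141e+00 -3.000e-03 -1.200e-02] 0.037096105201658326 -0.13187303757429616
scene [ 0  0  0  2 18 27 25 36 41 39 39 38 39 42]
  finger -1 162 z1% 0.1073 [ 0.5385 -0.0476  0.1057] [ 0.554  -0.0341  0.1499]
  finger 1 219 z1% 0.1079 [ 0.5897 -0.0543  0.1051] [ 0.6031 -0.0343  0.1496]
side [ 0  0  0  5 15 20 37 27 36 33 34 33 39 29]
  finger -1 167 z1% 0.1101 [ 0.5355 -0.0527  0.1054] [ 0.5498 -0.0322  0.15  ]
  finger 1 180 z1% 0.1059 [ 0.5885 -0.0545  0.1043] [ 0.6014 -0.033   0.1499]
```

>>> carry_out(commands=[-0.15,0.3,-0.1,0,0,0,0,-0.15,0.3,-0.1,0,0,0,0,-0.15,0.3,-0.1,-1.5,0,0,0,-0.15,0.3,-0.1,-3,0,0,0,-0.15,0.3,-0.1,-4.2,0,0,0,-0.15,0.3,-0.1,-5,0,0,0,-0.15,0.3,-0.1,-5,0,0,0,-0.15,0.3,-0.1,-5,0,0,0], force=3)

```text
time_s: 6.73
ee_pos: [0.5742, -0.0464, 0.0192]
eef_rot: [-3.141, -0.003, -0.012]
force: [0.6, -0.1, 1.2]
grip_width: 0.0541
```

>>> carry_out(commands=[0.1,0,0,0,0,0,0,0.2,0,0,0,0,0,0,0.3,0,0,0,0,0,0,0.4,0,0,0,0,0,0,0.4,0,0,0,0,0,0], force=3)

```text
time_s: 7.15
ee_pos: [0.5742, -0.0465, 0.0195]
eef_rot: [-3.142, -0.003, -0.012]
force: [-1.0, -0.4, 0.1]
grip_width: 0.0339
```

Run:
```python
from h import *
s=ctrl.get_obs()
for k in('time_s','ee_pos','eef_rot','force','moment','grip_width'):print(k,s[k])
a=viewer.camera('scene')[0][130:220,170:290];b=viewer.camera('side')[0][140:230,220:340]
cv2.imwrite('pics/t4.png',cv2.resize(np.vstack([a,b]),None,fx=3.2,fy=3.2,interpolation=cv2.INTER_CUBIC))
```

```text
time_s 7.15
ee_pos [ 0.57424521 -0.04650164  0.01949552]
eef_rot [-3.14156471 -0.00317724 -0.01213752]
force [-0.98795002 -0.35486947  0.11595984]
moment [-0.14332987  0.12396215  0.02051572]
grip_width 0.033861630999151134
```

View pics/t4.png

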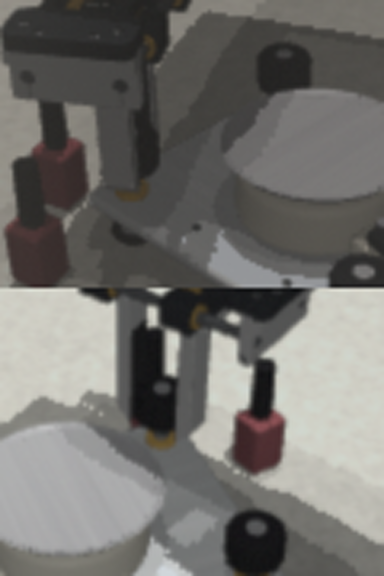

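Now both fingers sit round knob 1, crop scene (120,150) and side (160,400), and the opening is 33.9 mm, the knob's diameter. I'll turn it clockwise.

>>> carry_out(commands=[1,0,0,0,0,0,0,1,0,0,0,0,0,0,1,0,0,-0.02,0,0,-0.1,1,0,0,-0.04,0,0,-0.2,1,0,0,-0.06,0,0,-0.3,1,0,0,-0.08,0,0,-0.4,1,0,0,-0.1,0,0,-0.5,1,0,0,-0.12,0,0,-0.6,1,0,0,-0.14,0,0,-0.7,1,0,0,-0.14,0,0,-0.7], force=15)

```text
time_s: 8.08
ee_pos: [0.575, -0.0469, 0.0183]
eef_rot: [-3.141, -0.005, -0.717]
force: [2.2, -2.8, 0.5]
grip_width: 0.0337
```

Run:
```python
from h import *
s=ctrl.get_obs()
for k in('time_s','ee_pos','eef_rot','force','moment','grip_width'):print(k,s[k])
```

```text
time_s 8.0833
ee_pos [ 0.57495853 -0.04691544  0.01829244]
eef_rot [-3.140954   -0.00496576 -0.71681723]
force [ 2.16343409 -2.81178355  0.50715326]
moment [-0.83131142 -0.67907972 -0.04534441]
grip_width 0.03370061946096374
```

>>> carry_out(commands=[1,0.03,-0.04,-0.02,0,0,-0.1,1,0.05,-0.06,-0.04,0,0,-0.2,1,0.05,-0.06,-0.06,0,0,-0.3,1,0.05,-0.06,-0.08,0,0,-0.4,1,0.05,-0.06,-0.1,0,0,-0.5,1,0.05,-0.06,-0.12,0,0,-0.6,1,0.05,-0.06,-0.14,0,0,-0.7,1,0.05,-0.06,-0.15,0,0,-0.77,1,0.05,-0.06,-0.15,0,0,-0.77,1,0.05,-0.06,-0.15,0,0,-0.77], force=15)

```text
time_s: 8.92
ee_pos: [0.5752, -0.0477, 0.0167]
eef_rot: [-3.142, -0.005, -1.482]
force: [-1.3, -3.3, -0.1]
grip_width: 0.0339
```

>>> carry_out(commands=[0,0,0,0,0,0,0,-0.15,0,0,0,0,0,0,-0.15,0,0,0,0,0,0,-0.15,0,0,0,0,0,0,-0.15,0,0,3,0,0,0,-0.15,0,0,6,0,0,0,-0.15,0,0,9,0,0,0.12,-0.15,-0.5,4,9,0,0,0.24,-0.15,-1,8,9,0,0,0.36,-0.15,-1.3,11,9,0,0,0.48,-0.15,-1.3,11,9,0,0,0.6,-0.15,-1.3,11,9,0,0,0.6])

```text
time_s: 9.92
ee_pos: [0.562, 0.0638, 0.1068]
eef_rot: [-3.141, -0.005, -0.873]
force: [-0.2, -0.4, 0.3]
grip_width: 0.0537
```

Run:
```python
from h import *
s=ctrl.get_obs()
for k in('time_s','ee_pos','eef_rot','force','grip_width','qpos'):print(k,s[k])
import m2; m2.run(3)
import meas
for o in meas.knobtops(): print(o[0],np.round(o[1:],4))
```

```text
time_s 9.9167
ee_pos [0.5620262  0.0638054  0.10680799]
eef_rot [-3.1412985  -0.0051481  -0.87322962]
force [-0.18028185 -0.4184687   0.317658  ]
grip_width 0.0537118757114501
qpos [ 0.05042915  0.38942353  1.55123694 -0.00422037  1.19759669  0.92519019]
scene yaw -2.152 ctr [0.5666 0.067 ] plate h,tilt mm/m [ 38.22   8.47 -24.07] 1383 tilt local mm/m [15.5 20.3]
  plate at corners [41.   38.21 35.45 38.24]  knobtop over plate [40.41 40.48 44.61 40.45] [77, 111, 75, 27] over table [81.4  78.67 80.17 78.54]
side yaw -2.15 ctr [0.5629 0.0673] plate h,tilt mm/m [ 38.19   7.58 -24.08] 1742 tilt local mm/m [16.  19.5]
  plate at corners [40.93 38.05 35.39 38.27]  knobtop over plate [40.4  40.62 44.49 40.36] [67, 80, 117, 95] over table [81.34 78.62 79.93 78.65]
scene [5.590e-01 1.792e-01 8.100e-02 1.700e-02 1.680e+02 9.100e-01]
scene [4.618e-01 2.900e-02 7.930e-02 1.570e-02 6.700e+01 7.600e-01]
scene [6.715e-01 1.062e-01 7.960e-02 1.850e-02 2.340e+02 7.300e-01]
side [5.564e-01 1.792e-01 7.890e-02 1.780e-02 2.450e+02 8.900e-01]
side [4.574e-01 2.930e-02 7.760e-02 1.820e-02 2.030e+02 8.800e-01]
side [6.675e-01 1.061e-01 7.750e-02 1.680e-02 1.510e+02 6.800e-01]
side [ 5.719e-01 -4.530e-02  8.030e-02  1.860e-02  1.350e+02  5.900e-01]
```

Knob 1 now stands at 40.4 mm over the plate, the same as 2 and 4, and the scale hasn't moved. Knob 3 is 4.1 mm too high, which needs about 2.15 rad.

>>> carry_out(commands=[-0.15,0,3,0,0,0,0.12,-0.15,0,6,0,0,0,0.24,-0.15,-0.2,9,0,0,0,0.36,-0.15,-0.2,11.3,0,0,0,0.48,-0.15,-0.2,11.3,0,0,0,0.6,-0.15,-0.2,11.3,0,0,0,0.72,-0.15,-0.2,11.3,0,0,0,0.84,-0.15,-0.2,11.3,0,0,0,0.96,-0.15,-0.2,11.3,0,0,0,1.08,-0.15,-0.2,11.3,0,0,0,1.2,-0.15,-0.2,11.3,0,0,0,1.32,-0.15,-0.2,11.3,0,0,0,1.44], force=3)

```text
time_s: 11.42
ee_pos: [0.5603, 0.1748, 0.1066]
eef_rot: [-3.142, -0.005, 0.562]
force: [-0.5, 0.2, 0.5]
grip_width: 0.0544
```

```bash
python3 wr.py pics/w2.png; python3 -c "
from h import *
s=ctrl.get_obs();print(s['time_s'],s['ee_pos'],s['eef_rot'],s['qpos'])"
```

```text
[0.56032743 0.17472503 0.10658823] [0.52477811 0.23232384 0.3221878 ]
0.63 [233. 175. 276. 216.] circle 0.5596 0.178 r 0.0176 mean [0.5594 0.1782 0.08  ] 1180
0.6 [294. 302. 322. 325.] circle 0.673 0.1019 r 0.0164 mean [0.673  0.1023 0.0789] 495
11.5167 [0.56033813 0.17478036 0.10662699] [-3.14155693 -0.00511833  0.55826502] [ 0.23910144  0.43375792  1.48873945  0.00174996  1.21424714 -0.3197705 ]
```

>>> carry_out(commands=[-0.15,0,0.28,-2.5,0,0,0,-0.15,0,0.28,-5,0,0,0,-0.15,0,0.28,-7,0,0,0,-0.15,0,0.28,-9,0,0,0,-0.15,0,0.28,-9,0,0,0,-0.15,0,0.28,-9,0,0,0,0.1,0,0.28,-9,0,0,0,0.2,0,0.28,-9,0,0,0,0.3,0,0.28,-9,0,0,0,0.4,0,0.28,-9,0,0,0,0.4,0,0.28,-9,0,0,0], force=3)

```text
time_s: 12.43
ee_pos: [0.5599, 0.1773, 0.0173]
eef_rot: [-3.142, -0.004, 0.558]
force: [-5.8, -2.7, 5.0]
grip_width: 0.0344
```

>>> carry_out(commands=[0.4,-0.07,-0.04,0,0,0,0,0.4,-0.14,-0.08,0,0,0,0], force=3)

```text
time_s: 12.6
ee_pos: [0.5588, 0.1766, 0.0179]
eef_rot: [3.141, -0.005, 0.558]
force: [1.2, 0.5, -0.0]
grip_width: 0.034
```

Run:
```python
from h import *
s=ctrl.get_obs()
for k in('time_s','ee_pos','eef_rot','force','moment','grip_width'):print(k,s[k])
a=viewer.camera('scene')[0][130:250,280:400];b=viewer.camera('side')[0][190:310,140:260]
cv2.imwrite('pics/t5.png',cv2.resize(np.hstack([a,b]),None,fx=3.2,fy=3.2,interpolation=cv2.INTER_CUBIC))
```

```text
time_s 12.6
ee_pos [0.55883696 0.17657043 0.01786806]
eef_rot [ 3.14132737 -0.00525089  0.55751094]
force [ 1.1617564  0.4906751 -0.0179901]
moment [ 0.02724534 -0.33585059 -0.0301726 ]
grip_width 0.03400742790329569
```

View pics/t5.png

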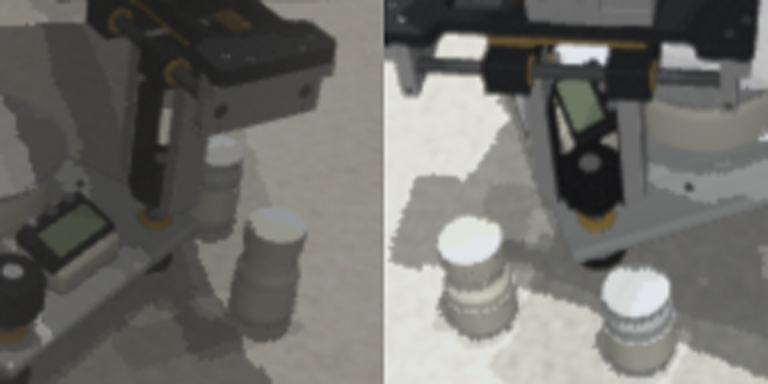

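The fingers are round knob 3, crop left (155,165) and right (600,180), clear of the jar and tin, and the side force is gone. I'll turn it in stages.

>>> carry_out(commands=[1,0,0,0,0,0,0,1,0,0,0,0,0,0,1,0,0,0,0,0,-0.1,1,0,0,-0.01,0,0,-0.2,1,0,0,-0.02,0,0,-0.3,1,0,0,-0.02,0,0,-0.4,1,0,0,-0.03,0,0,-0.5,1,0,0,-0.03,0,0,-0.6,1,0,0,-0.04,0,0,-0.7,1,0,0,-0.04,0,0,-0.7], force=15)

```text
time_s: 13.53
ee_pos: [0.559, 0.1763, 0.0174]
eef_rot: [3.141, -0.006, -0.147]
force: [-1.3, -3.8, 2.4]
grip_width: 0.0338
```

>>> carry_out(commands=[1,-0.02,-0.04,0,0,0,-0.1,1,-0.02,-0.06,0,0,0,-0.2,1,-0.02,-0.06,-0.01,0,0,-0.3,1,-0.02,-0.06,-0.02,0,0,-0.4,1,-0.02,-0.06,-0.02,0,0,-0.5,1,-0.02,-0.06,-0.03,0,0,-0.6,1,-0.02,-0.06,-0.03,0,0,-0.7,1,-0.02,-0.06,-0.03,0,0,-0.7], force=15)

```text
time_s: 14.2
ee_pos: [0.5586, 0.1756, 0.0172]
eef_rot: [3.14, -0.005, -0.849]
force: [-4.1, -2.4, 3.8]
grip_width: 0.0335
```

>>> carry_out(commands=[1,-0.04,-0.02,0,0,0,-0.1,1,-0.06,-0.03,0,0,0,-0.2,1,-0.06,-0.03,-0.01,0,0,-0.3,1,-0.06,-0.03,-0.02,0,0,-0.4,1,-0.06,-0.03,-0.03,0,0,-0.5,1,-0.06,-0.03,-0.04,0,0,-0.6,1,-0.06,-0.03,-0.05,0,0,-0.7,1,-0.06,-0.03,-0.05,0,0,-0.74,1,-0.06,-0.03,-0.05,0,0,-0.74,1,-0.06,-0.03,-0.05,0,0,-0.74], force=15)

```text
time_s: 15.03
ee_pos: [0.5579, 0.1758, 0.0169]
eef_rot: [3.14, -0.005, -1.583]
force: [-3.4, 1.9, 5.4]
grip_width: 0.0336
```

>>> carry_out(commands=[0,0,0,0,0,0,0,-0.15,0,0,0,0,0,0,-0.15,0,0,0,0,0,0,-0.15,0,0,0,0,0,0,-0.15,0,0,3,0,0,0,-0.15,0,0,6,0,0,0,-0.15,0,0,9,0,0,0.12,-0.15,0,0,12,0,0,0.24,-0.15,0,0,15,0,0,0.36,-0.15,0,0,15,0,0,0.48])

```text
time_s: 15.87
ee_pos: [0.5601, 0.1762, 0.1732]
eef_rot: [-3.134, -0.007, -1.096]
force: [0.5, 0.1, -0.1]
grip_width: 0.0536
```

Run:
```python
from h import *
s=ctrl.get_obs()
for k in('time_s','ee_pos','eef_rot','force','grip_width','qpos'):print(k,s[k])
import m2; m2.run(3)
import meas
for o in meas.knobtops(): print(o[0],np.round(o[1:],4))
```

```text
time_s 15.8667
ee_pos [0.56007825 0.17623885 0.17320868]
eef_rot [-3.13417061 -0.0068541  -1.09643337]
force [ 0.47774113  0.06944045 -0.10644731]
grip_width 0.053618597458156135
qpos [ 0.24509603  0.37427533  1.41262861 -0.00511663  1.34590594  1.34262307]
scene yaw -2.152 ctr [0.5666 0.067 ] plate h,tilt mm/m [38.92  0.18 -0.61] 1365 tilt local mm/m [0.4 0.5]
  plate at corners [38.99 38.92 38.85 38.93]  knobtop over plate [40.39 40.36 40.58 40.14] [69, 112, 94, 54] over table [79.38 79.28 79.43 79.07]
side yaw -2.15 ctr [0.5629 0.0673] plate h,tilt mm/m [38.93  0.28 -0.48] 1693 tilt local mm/m [0.2 0.5]
  plate at corners [38.99 38.94 38.88 38.92]  knobtop over plate [40.68 40.03 40.66 40.44] [63, 49, 114, 95] over table [79.64 78.96 79.54 79.36]
scene [5.578e-01 1.770e-01 8.050e-02 1.830e-02 1.750e+02 8.000e-01]
scene [6.723e-01 1.032e-01 8.010e-02 1.800e-02 2.350e+02 7.900e-01]
scene [ 5.747e-01 -4.630e-02  8.020e-02  1.750e-02  1.460e+02  6.700e-01]
side [4.576e-01 2.840e-02 7.830e-02 1.700e-02 1.860e+02 9.300e-01]
side [5.568e-01 1.779e-01 7.830e-02 1.760e-02 2.390e+02 8.400e-01]
side [6.690e-01 1.074e-01 7.770e-02 1.430e-02 7.600e+01 6.600e-01]
side [ 5.707e-01 -4.440e-02  7.830e-02  1.710e-02  1.290e+02  4.900e-01]
```

>>> carry_out(commands=[-0.15,-5,2,2,0,0,0,-0.15,-10,4,4,0,0,0,-0.15,-14,6,4,0,0,0,-0.15,-18,8,4,0,0,0,-0.15,-18,8,4,0,0,0,-0.15,-18,8,4,0,0,0])

```text
time_s: 16.87
ee_pos: [0.374, 0.2577, 0.2072]
eef_rot: [3.141, -0.004, -1.102]
force: [-0.4, -0.6, -0.2]
grip_width: 0.0541
```

Run:
```python
from h import *
import m2, meas
acc={c:[[] for _ in range(4)] for c in m2.KC}
for _ in range(3):
    for o in meas.knobtops():
        k=np.argmin(np.hypot(*(m2.KC[o[0]]-o[1:3]).T)); acc[o[0]][k].append(o[1:3])
for c in acc:
    for k in range(4):
        if acc[c][k]: m2.KC[c][k]=np.median(acc[c][k],0)
    print(c,m2.KC[c].round(4).tolist())
m2.run(8)
for c in("scene","side"):
    p,d=viewer.camera(c)
    for n in("bottle_a_mid","jar_mid","tin_mid"):
        for r in nets.silhouettes(c,n):
            P=pts(c,d,r['region'])
            if r['confidence']>.5 and len(P): print(c,n,round(r['confidence'],2),np.round(r['extent']),np.median(P,0).round(3))
a=viewer.camera('scene')[0][130:280,150:400];b=viewer.camera('side')[0][140:310,130:380]
cv2.imwrite('pics/t6.png',cv2.resize(np.vstack([a,b]),None,fx=1.8,fy=1.8,interpolation=cv2.INTER_CUBIC))
```

```text
scene [[0.5743, -0.0473], [0.6725, 0.103], [0.559, 0.1777], [0.4608, 0.027]]
side [[0.5702, -0.0446], [0.6699, 0.1044], [0.5569, 0.1779], [0.4513, 0.0271]]
scene yaw -2.149 ctr [0.5666 0.0651] plate h,tilt mm/m [38.88  0.32 -0.43] 1384 tilt local mm/m [0.2 0.5]
  plate at corners [38.93 38.9  38.83 38.86]  knobtop over plate [40.49 40.24 40.59 40.44] [69, 107, 78, 51] over table [79.42 79.14 79.42 79.31]
side yaw -2.171 ctr [0.5621 0.0662] plate h,tilt mm/m [38.88 -0.71 -0.68] 608 tilt local mm/m [ 1.  -0.2]
  plate at corners [38.96 38.78 38.81 38.98]  knobtop over plate [  nan 40.36 40.59 39.93] [0, 78, 115, 58] over table [  nan 79.13 79.4  78.76]
scene bottle_a_mid 0.61 [178. 156. 197. 197.] [ 0.541 -0.103  0.04 ]
scene jar_mid 0.86 [354. 196. 377. 234.] [0.597 0.243 0.04 ]
scene jar_mid 0.74 [199. 143. 341. 255.] [0.595 0.075 0.056]
scene jar_mid 0.63 [273. 211. 296. 232.] [0.682 0.104 0.078]
scene tin_mid 0.91 [337. 173. 358. 204.] [0.513 0.214 0.04 ]
side bottle_a_mid 0.53 [301. 164. 311. 192.] [ 0.526 -0.104  0.057]
side jar_mid 0.68 [151. 258. 178. 298.] [0.575 0.25  0.041]
side tin_mid 0.62 [208. 271. 230. 304.] [0.492 0.22  0.042]
  return _methods._mean(a, axis=axis, dtype=dtype,
  ret = ret.dtype.type(ret / rcount)
```

View pics/t6.png

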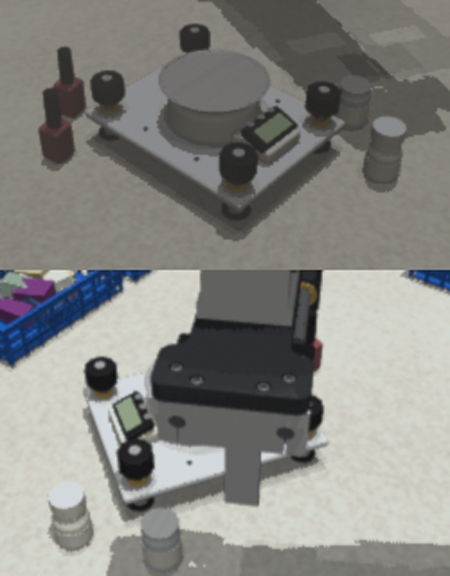

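The scale stands level, all four knobs are within about 0.25 mm of each other over the plate, and the bottles, jar and tin are where they were. Handing in.

```bash
python3 -c "
from station import ticket
print(ticket.hand_in())"
```

```text
the job is handed in; nothing more can be done
None
```

I turned screw 1 clockwise by about 1.47 rad and screw 3 by about 2.14 rad. The scale now stands level, and the job is handed in after about 18 s of robot time.

- **Level:** the plate's tilt fell from about 25 mm/m to about 0.5 mm/m.
- **Knob heights:** over the plate, knobs 1 to 4 stand at about 40.5, 40.2, 40.6 and 40.4 mm. At the start knobs 1 and 3 were at 43.2 and 44.6 mm. Screws 1 and 3 may therefore still be 0.1–0.2 mm short, which is within what the rubber takes up.
- **Surroundings:** the jar, the tin and the bottle I could measure again are within 1–2 mm of where they started; the second bottle I only checked in the picture. The scale's position moved only by about what its levelling explains. The arm is clear of everything.

**Checks that failed or disagreed:**
- The first grasp at knob 1 closed on nothing. The real fingertips sit about 35 mm above the reported TCP. I measured that offset in the images and corrected for it.
- The scene and side cameras differ by 2–4 mm in x. I centred the grip by the forces instead.
- In the last look the arm hid part of the side view, including knob 1. The final figures rest mainly on the scene camera. The side camera agreed just before I moved the arm away: tilt about 0.5 mm/m, with knobs 1 and 3 up to about 0.6 mm higher over the plate than knob 2.
- I did not press on the corners to test for rocking.

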